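# Hang the brush over the drip dish of the rotating brush stand

### The arm

A 6-joint arm with a two-finger parallel gripper is mounted at the origin on the work surface. World frame = base frame: x ahead of the robot, y to its left, z up, the work surface at z = 0. Lengths are in m, angles in rad, forces in N, time in s.
With the tool pointing down it reaches from about 0.25 to 0.85 m from the base axis. Payload 12.5 kg.
Tool frame: the origin (TCP) lies at the very end of the fingers, on their centre line; the grasp point (between the pads) lies 19 mm behind it; z points along the fingers, y is the direction in which the jaws open and shut (so a half turn about z gives the same grasp; the last joint's range is limited). The gripper opens to 93 mm and grips with 3 to 60 N. Pads are 15 mm wide; open, the fingers measure 128 mm over their backs; the gripper's body (75 mm by 188 mm) begins 65 mm behind the grasp point.
Start: joints at [1.17, 0.351, 1.652, -0, 1.139, -0.085], TCP at [0.171, 0.523, 0.219] pointing down, gripper open.
Joint ranges: [-2.75, 2.75], [-0.79, 2.1], [0.01, 2.65], [-1.57, 4.71], [0.07, 3.14], [-2.87, 2.87]. Speed limits (rad/s): [2.22, 2.22, 2.79, 3.14, 3.14, 3.14].

### API

Orientations are given as a unit quaternion [w, x, y, z].
In Python, from rig import robot, command_gripper, kinematics, read_camera, camera_info, hand_in gives the robot as it stands. The module is installed in compiled form; this text tells all that it offers. Calls block until the motion is done:
- robot.reach(position, orientation): joint-space move of the TCP to a pose.
- robot.move_l(position, rot=None, feed=0.15): straight line of the TCP; rot=None keeps the orientation; feed is the mean speed in m/s.
- robot.set_joints(angles): joint-space move.
- command_gripper(opening, f_grip=None): finger opening in m; f_grip is the grip in N (None keeps the last); returns when the fingers have stopped.
- robot.wait(seconds).
- kinematics.solve_ik(position, orientation): joint angles nearest the present ones, or None.
- robot.get_obs(): the state.
- read_camera(name): name is "scene" or "top"; returns (picture, depth): 480x640x3 uint8, red, green, blue; 480x640 float32, m along the optical axis (not along the pixel's ray), 0 where there is no reading.
- camera_info(name): a dict with "mtx" (3x3 intrinsics, pixels), "R" (3x3) and "t" (3): a world point X has camera coordinates R X + t. Camera axes: x right, y down, z forward; pixel columns grow to the right and rows downward; lengths in m; the calibration is good to about 2 mm. A picture is of the moment at which its call begins. camera_info takes no time and is no camera call.
A pose or a line that the arm cannot do raises robot.MotionError and nothing moves.
- hand_in(): hands the job in, once; it reports no verdict.
The state is a dict: "time_s": time; "joints": joint angles; "joint_velocities": joint speeds; "tau": joint torques, N m; "eef_pos": TCP position; "eef_rot": TCP orientation; "force": force on the tool from outside, world axes, zero at the start; "ft_torque": the same for the moment, N m; "gripper_width": finger opening in m.
Only numpy, scipy, OpenCV 4.12 (cv2) and the standard library are available. Lean on these libraries where they do the work, as an engineer would, in place of code of your own. Each camera call takes 0.05 s, during which the arm holds its last target. There are 200 camera calls.

### The job

Turn the top of the brush stand until its empty fork is over the glass drip dish, then hang the wooden bristle brush upright in that fork by its neck, bristles down. Let it down gently until the fork carries it before you let go; do not force or drop it, do not shift the stand, and leave the trimmer, jar and tumbler alone.

Things in the scene. Friction and masses are not known exactly. Their poses are not given: they have to be found in the camera images.
- stand: Loose rotating brush stand, 2.3 kg: marble foot 215 x 130 x 20 mm (from 140 mm at -x to 75 mm at +x), telescopic steel post, on it a carousel of 4 level steel forks opening outwards, 90 deg apart, under a round knob. Origin: on the counter, on the post's axis; its -x is the front. Three forks hold tools (fixed in them), one is empty. Pushed sideways with over about 8 N it slides or tips.
- collar (a point): Top of the post's fixed sleeve, on the axis, 115 mm up. The carousel above it is set to A DIFFERENT, UNMEASURED HEIGHT EACH TIME: the forks' top face lies 130 to 200 mm above the counter; find it by touch (or look). It stays put. Knob: 28 mm wide, its underside 40 mm and its flat top 70 mm above the forks' top face; spindle 12 mm below. The tools in the forks stand up to 42 mm above that face.
- dish (a point): Centre of the glass drip dish's underside on the foot, 20 mm up, 87 mm in front (-x) of the post; dish 80 mm wide, 14 high. Each fork: 6 mm thick, slot 16.5 mm wide, its closed end 76 mm from the axis; prongs 8 mm wide, splayed tips to 119 mm. At 104 mm each prong has an upturned stub 6 mm high: the brush's handle must pass over them, then sink behind them (its axis 83 to 88 mm out).
- carousel (a joint): Angle of the carousel about the post (rad), growing anticlockwise seen from above. At 0 and at 6.283 (a full turn) the empty fork points along the stand's -x, over the drip dish; at 1.571 along its -y; at 3.142 along +x. No stops; friction about 0.1 N m; stays where it is left. Fork tools reach 107 mm from the axis.
- brush_mid (a point): Centre, 62 mm up, of the loose wooden bristle brush standing on its bristles; z is its upright axis. Round, 124 mm high, 70 to 120 g. From the bottom: head 52 mm wide up to 40 mm; neck 13 mm wide from 40 to 66 mm; handle 32 mm wide from 66 mm to the top. The handle's flat shoulder (4 mm above this point) is what rests on the fork.
- trimmer: Bystander: black hair trimmer lying flat, 36 x 140 x 30 mm, long way along its y; origin under its middle.
- jar: Bystander: white ceramic jar with a metal lid, 66 mm in diameter, 55 mm high; origin under its centre.
- tumbler: Bystander: glass tumbler, 68 mm in diameter, 90 mm high; origin under its centre.
Things that resemble listed ones, but are neither listed nor needed, are in the scene too. Of the things like the part that bears brush_mid, leave any that is red; of the rest the smaller one is meant.

How it is judged:
On the way:
1. the empty fork has been turned over the drip dish (within 0.17 rad), with the brush not yet in it ((value of joint carousel between -0.17 and 0.17 rad or value of joint carousel between 6.1132 and 6.4532 rad) and horizontal distance between brush_mid and stand above 0.1 m), for 0.2 s.
At the end, for the whole second after the job is handed in: The empty fork is over the drip dish (within 0.17 rad); the brush hangs in it let go, at rest, carried by the stand, upright within 0.12 rad, axis 76 to 96 mm in front of the post and within 22 mm sideways, centre 112 to 204 mm up; the stand is level (0.05 rad) ((value of joint carousel between -0.17 and 0.17 rad or value of joint carousel between 6.1132 and 6.4532 rad) and x of brush_mid in the frame of stand between -0.096 and -0.076 m and y of brush_mid in the frame of stand between -0.022 and 0.022 m and z of brush_mid in the frame of stand between 0.112 and 0.204 m and angle between brush_mid's own z axis and vertical below 0.12 rad and linear speed of brush below 0.03 m/s and contact force between brush and stand above 0.2 N and contact force between the fingers and brush below 0.05 N and angle between stand's own z axis and vertical below 0.05 rad); the robot touches nothing.
It fails at once if the brush is forced against the stand (over 15 N) (contact force between brush and stand above 15 N).
It fails at once if the brush is let fall (moves faster than 0.25 m/s when not held) (linear speed of brush above 0.25 m/s and contact force between the fingers and brush below 0.05 N).
It fails at once if the stand is shifted by more than 20 mm (distance of stand from where it was at the start of the episode above 0.02 m).
It fails at once if the stand is tipped (angle between stand's own z axis and vertical above 0.12 rad).
It fails at once if the trimmer, jar or tumbler is moved more than 20 mm (distance of any of trimmer, jar, tumbler from where it was at the start of the episode above 0.02 m).
It also fails if it takes over 72 s, if anything falls off the work surface, if the arm or the gripper's body presses on something with over 40 N, if the wrist force passes 120 N, or if a joint passes its speed limit or range.

## Working session

There is one attempt and no reset: what is moved stays moved. The work goes in short steps, each a Python script; the robot and the scene stay as the last script left them, time stands still between calls to the robot, and variables do not carry over. Pictures are saved under pics/ and viewed, about 8 in all and at most 12, crops included, and the job is handed in when it is done.

```bash
mkdir -p pics; ls; cat > h.py <<'E'
import numpy as np, cv2
from rig import *
def snap(n,f):
    p,d=read_camera(n); cv2.imwrite(f'pics/{f}.png',p[:,:,::-1]); np.savez(f'pics/{f}.npz',p=p,d=d); return p,d
def cloud(n,d):
    c=camera_info(n);K,R,t=[np.array(c[k]) for k in('mtx','R','t')]
    v,u=np.mgrid[:480,:640]
    X=np.stack([(u-K[0,2])/K[0,0]*d,(v-K[1,2])/K[1,1]*d,d],-1)
    W=(X-t)@R; W[d==0]=np.nan; return W
def proj(n,X):
    c=camera_info(n);K,R,t=[np.array(c[k]) for k in('mtx','R','t')]
    x=K@(R@np.array(X)+t); return x[:2]/x[2]
E
python3 - <<'E'
from h import *
for n in('scene','top'):
    snap(n,n+'0'); c=camera_info(n); print(n,np.round(c['mtx'],1).tolist(),np.round(-np.array(c['R']).T@c['t'],3))
print(robot.get_obs())
E
```

```text
pics
scene [[578.5, 0.0, 316.4], [0.0, 578.5, 240.2], [0.0, 0.0, 1.0]] [1.221 0.347 0.739]
top [[508.4, 0.0, 309.3], [0.0, 508.4, 249.3], [0.0, 0.0, 1.0]] [0.585 0.033 0.859]
{'time_s': 0.1, 'joints': array([ 1.17043853e+00,  3.51155943e-01,  1.65235324e+00, -9.32553574e-06,
        1.13910843e+00, -8.45655511e-02]), 'joint_velocities': array([ 2.16348606e-04,  4.69512762e-05, -4.69217744e-03, -7.15335710e-04,
        2.65968459e-04,  1.81102742e-04]), 'tau': array([ 5.49978085e-04, -4.98022842e+01, -2.85712498e+01,  7.00426544e-02,
        2.38441781e-02, -3.36349649e-05]), 'eef_pos': array([0.17065214, 0.52252985, 0.21817234]), 'eef_rot': array([-1.18932884e-04,  1.57238899e-01,  9.87560462e-01, -4.98507176e-04]), 'force': array([ 0.48990886,  0.7407075 , -0.04937667]), 'ft_torque': array([-0.0196302 ,  0.0060017 , -0.01484018]), 'gripper_width': 0.09294090234207363}
```

View pics/scene0.png

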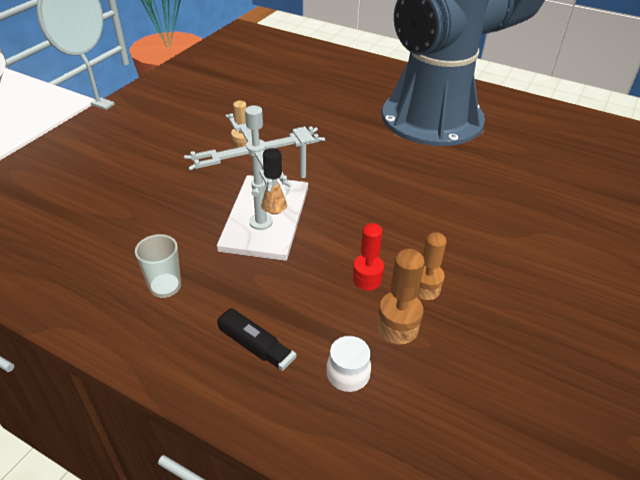

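View pics/top0.png

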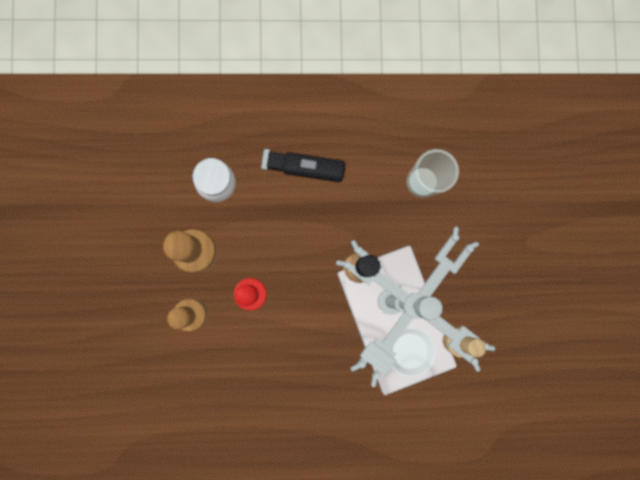

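The scene view shows three loose brushes. They are red (369,258 scene; 250,294 top), large wooden (403,300; 190,248) and small wooden (432,268; 187,316). The small wooden one fits the description. The stand is at top (425,307), the empty fork points to (458,250), and the dish is at (410,352). Next I measure.

```bash
python3 - <<'E'
from h import *
C={}
for n in('scene','top'):
    z=np.load(f'pics/{n}0.npz'); C[n]=(z['p'],z['d'],cloud(n,z['d']))
# brushes from top: boxes
p,d,W=C['top']
def box(n,u0,u1,v0,v1,zmin=.008):
    w=C[n][2][v0:v1,u0:u1].reshape(-1,3); return w[(w[:,2]>zmin)]
for nm,b in dict(small=(160,212,292,338),big=(158,222,225,276),red=(228,272,274,315),jar=(188,240,152,205),trim=(255,350,145,185),tumb=(402,464,146,200)).items():
    w=box('top',*b); zt=np.percentile(w[:,2],98); t=w[w[:,2]>zt-.01]
    print(nm,'ztop',zt.round(4),'top ctr',((t.min(0)+t.max(0))/2).round(4),'size',np.ptp(t,axis=0).round(3), 'low ctr',w[w[:,2]<.05].mean(0).round(3) if (w[:,2]<.05).any() else '')
w=box('scene',415,450,228,302); print('small scene',np.percentile(w[:,2],98).round(4), [(w[abs(w[:,2]-h)<.006].min(0)[:2].round(3),w[abs(w[:,2]-h)<.006].max(0)[:2].round(3)) for h in (.03,.05,.1)])
# stand
w=box('top',330,500,225,400)
print(np.histogram(w[:,2],bins=np.arange(0,.3,.01)))
zt=np.percentile(w[:,2],99.8); print('max z',zt)
k=w[w[:,2]>zt-.006]; print('knob',((k.min(0)+k.max(0))/2),np.ptp(k,axis=0))
# marble
hsv=cv2.cvtColor(p,cv2.COLOR_RGB2HSV)
m=(abs(W[:,:,2]-.02)<.006); m[:225]=0;m[400:]=0;m[:,:330]=0;m[:,500:]=0
q=W[m][:,:2].astype(np.float32); r=cv2.minAreaRect(q*1000); print('foot',r, cv2.boxPoints(r).round(0).tolist())
h=cv2.convexHull(q); print(cv2.approxPolyDP(h,.012,True).reshape(-1,2).round(3).tolist())
E
```

```text
small ztop 0.1241 top ctr [0.537  0.1909 0.1204] size [0.031 0.03  0.012] low ctr [0.54  0.181 0.037]
big ztop 0.1648 top ctr [0.6379 0.1821 0.1608] size [0.041 0.04  0.012] low ctr [0.631 0.16  0.035]
red ztop 0.1244 top ctr [0.5675 0.094  0.1206] size [0.03  0.029 0.011] low ctr [0.569 0.088 0.039]
jar ztop 0.0575 top ctr [0.7555 0.1522 0.0535] size [0.057 0.057 0.012] low ctr [0.738 0.14  0.028]
trim ztop 0.0329 top ctr [0.7797 0.0028 0.0289] size [0.052 0.137 0.012] low ctr [0.778 0.002 0.027]
tumb ztop 0.0918 top ctr [ 0.7533 -0.2005  0.0886] size [0.066 0.068 0.014] low ctr [ 0.757 -0.205  0.03 ]
small scene 0.1623 [(array([0.538, 0.19 ]), array([0.566, 0.22 ])), (array([0.539, 0.188]), array([0.62 , 0.207])), (array([0.533, 0.179]), array([0.648, 0.21 ]))]
(array([  17, 2569, 3913,  377,   16,   15,   17,   16,   15,    7,   15,
         67,   37,   94,  102,   54,  107,    3, 2054, 2192,   71,   74,
        349,  394,   47,  314,  136,    0,    0]), array([0.  , 0.01, 0.02, 0.03, 0.04, 0.05, 0.06, 0.07, 0.08, 0.09, 0.1 ,
       0.11, 0.12, 0.13, 0.14, 0.15, 0.16, 0.17, 0.18, 0.19, 0.2 , 0.21,
       0.22, 0.23, 0.24, 0.25, 0.26, 0.27, 0.28, 0.29]))
max z 0.261212550599052
knob [ 0.55156365 -0.13503346  0.25917489] [0.02626002 0.02723881 0.00756112]
foot ((520.4253540039062, -146.68756103515625), (215.2457733154297, 130.16156005859375), 19.433467864990234) [[397.0, -121.0], [441.0, -244.0], [644.0, -172.0], [600.0, -50.0]]
[[0.6420000195503235, -0.17000000178813934], [0.5989999771118164, -0.050999999046325684], [0.4000000059604645, -0.12099999934434891], [0.4429999887943268, -0.24300000071525574]]
```

```bash
python3 - <<'E'
import cv2
a=cv2.imread('pics/top0.png')[220:400,330:510];b=cv2.imread('pics/scene0.png')[90:270,170:350]
c=cv2.imread('pics/scene0.png')[215:355,340:460]
cv2.imwrite('pics/crop1.png',cv2.hconcat([cv2.resize(a,(400,400),interpolation=2),cv2.resize(b,(400,400),interpolation=2)]))
E
```

```text
(no output)
```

View pics/crop1.png

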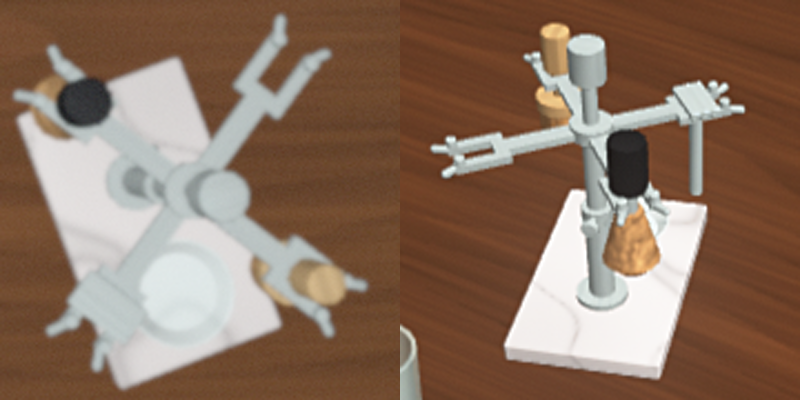

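```bash
cat >> h.py <<'E'
from scipy.spatial.transform import Rotation as Rn
def quat(a): # tool down, jaws along azimuth a
    M=np.array([[-np.sin(a),np.cos(a),0],[np.cos(a),np.sin(a),0],[0,0,-1.]]).T
    q=Rn.from_matrix(M).as_quat(); return np.r_[q[3],q[:3]]
AX=np.array([.5515,-.1353]); YAW=np.radians(19.43); F=YAW+np.pi
def forks(p,d):
    W=cloud('top',d); 
    r=np.hypot(W[...,0]-AX[0],W[...,1]-AX[1]); m=(abs(W[...,2]-.19)<.006)&(r>.03)&(r<.13)
    return W[m],r[m]
def ok(): 
    o=robot.get_obs(); print('t',round(o['time_s'],2),'pos',o['eef_pos'].round(4),'F',o['force'].round(2),'w',round(o['gripper_width'],4),'j6',o['joints'][5].round(3)); return o
E
python3 - <<'E'
from h import *
z=np.load('pics/top0.npz'); w,r=forks(z['p'],z['d'])
a=np.degrees(np.arctan2(w[:,1]-AX[1],w[:,0]-AX[0]))
s=(r>.035)&(r<.065)
for c in range(4):
    # modes: arms
    pass
h,e=np.histogram(a[s],bins=np.arange(-180,181,10)); print(h)
s2=(a>-75)&(a<-15)
for lo,hi in((.04,.065),(.085,.1),(.1,.118)):
    q=s2&(r>lo)&(r<hi); print(lo,'az median',np.median(a[q]).round(1),(a[q].min()+a[q].max())/2,'z',np.median(w[q,2]).round(4))
W=cloud('top',z['d']); k=W[295:320,415:442]; print('knob z',np.median(k[k[...,2]>.25][:,2]))
print('dish px expected',proj('top',[*(AX+.087*np.array([np.cos(F),np.sin(F)])),.034]))
for a0 in np.radians(np.arange(-180,181,20)):
    j=kinematics.solve_ik([*AX,.24],quat(a0)); print(round(np.degrees(a0)),None if j is None else np.round(j,2))
E
```

```text
[  0   0   0   0  99 136  10   0   0   0   0   0   0  98 145  12   0   0
   0   0   0   0 101 135   9   0   0   0   0   0   0 105 142  15   0   0]
0.04 az median -38.0 -38.73994831994931 z 0.1895
0.085 az median -43.2 -38.65893461721513 z 0.1893
0.1 az median -33.7 -38.407290389257405 z 0.1899
knob z 0.2594140224637918
dish px expected [410.91953197 351.64462367]
-180 [-0.32  0.36  1.58 -0.    1.2   2.82]
-160 [-0.32  0.36  1.58 -0.    1.2   2.47]
-140 [-0.32  0.36  1.58 -0.    1.2   2.12]
-120 [-0.32  0.36  1.58 -0.    1.2   1.77]
-100 [-0.32  0.36  1.58 -0.    1.2   1.42]
-80 [-0.32  0.36  1.58 -0.    1.2   1.07]
-60 [-0.32  0.36  1.58 -0.    1.2   0.72]
-40 [-0.32  0.36  1.58 -0.    1.2   0.38]
-20 [-0.32  0.36  1.58 -0.    1.2   0.03]
0 [-0.32  0.36  1.58 -0.    1.2  -0.32]
20 [-0.32  0.36  1.58 -0.    1.2  -0.67]
40 [-0.32  0.36  1.58 -0.    1.2  -1.02]
60 [-0.32  0.36  1.58 -0.    1.2  -1.37]
80 [-0.32  0.36  1.58 -0.    1.2  -1.72]
100 [-0.32  0.36  1.58 -0.    1.2  -2.07]
120 [-0.32  0.36  1.58 -0.    1.2  -2.42]
140 [-0.32  0.36  1.58 -0.    1.2  -2.77]
160 None
180 [-0.32  0.36  1.58 -0.    1.2   2.82]
```

```bash
python3 - <<'E'
from h import *
p=robot.get_obs()['eef_pos']
robot.move_l([p[0],p[1],.33],feed=.2)
a0=np.radians(60)
robot.reach([*AX,.33],quat(a0)); ok()
robot.move_l([*AX,.239],feed=.12); ok()
command_gripper(.036,5); ok()
command_gripper(.02,10); ok()
E
```

```text
t 3.49 pos [ 0.5516 -0.1346  0.3301] F [0.55 0.47 0.09] w 0.0928 j6 -1.37
t 4.4 pos [ 0.5519 -0.1354  0.2398] F [-0.37 -0.24  0.4 ] w 0.0932 j6 -1.37
t 5.43 pos [ 0.5515 -0.1353  0.239 ] F [0.58 0.36 1.57] w 0.036 j6 -1.37
t 5.74 pos [ 0.5525 -0.1345  0.2391] F [ 6.46  5.58 -2.04] w 0.0278 j6 -1.37
```

```bash
python3 - <<'E'
from h import *
robot.wait(.3); o=ok(); p=o['eef_pos']
for i in range(4):
    f=o['force'][:2]
    if np.hypot(*f)<2: break
    p=np.array([*(o['eef_pos'][:2]+f/np.hypot(*f)*.0008),.239]); robot.move_l(p,feed=.02); robot.wait(.15); o=ok()
E
```

```text
t 6.04 pos [ 0.5525 -0.1345  0.2391] F [ 6.93  5.44 -1.89] w 0.0273 j6 -1.37
t 6.45 pos [ 0.5529 -0.1341  0.239 ] F [-3.49 -0.75  1.45] w 0.0274 j6 -1.367
t 6.85 pos [ 0.5526 -0.1342  0.239 ] F [ 4.97  1.45 -2.55] w 0.0277 j6 -1.368
t 7.25 pos [ 0.5529 -0.1341  0.239 ] F [-4.07 -2.85  1.11] w 0.0277 j6 -1.366
t 7.65 pos [ 0.5526 -0.1343  0.239 ] F [ 4.1   2.06 -2.22] w 0.0278 j6 -1.368
```

```bash
python3 - <<'E'
from h import *
command_gripper(.02,20)
c=np.array([.5528,-.1342]); 
for i in range(12):
    a=np.radians(60-122*(i+1)/12)
    robot.move_l([*c,.239],quat(a),feed=.02) if 0 else robot.reach([*c,.239],quat(a))
    o=ok(); f=o['force'][:2]
    c=c+np.clip(f,-8,8)*4e-5; print(c.round(5), o['ft_torque'][2].round(3))
    if np.hypot(*f)>20 or abs(o['force'][2])>25: print('STOP'); break
p,d=snap('top','top1'); s,_=snap('scene','scene1')
cv2.imwrite('pics/v1.png',cv2.hconcat([cv2.resize(p[200:400,310:510,::-1],(400,400)),cv2.resize(s[80:280,160:360,::-1],(400,400))]))
E
```

```text
t 8.16 pos [ 0.5527 -0.1341  0.239 ] F [ 1.52  2.57 -0.1 ] w 0.0277 j6 -1.194
[ 0.55286 -0.1341 ] -0.093
t 8.45 pos [ 0.5527 -0.1341  0.239 ] F [ 0.19  2.2  -0.96] w 0.0276 j6 -1.019
[ 0.55287 -0.13401] -0.09
t 8.74 pos [ 0.5528 -0.134   0.239 ] F [ 0.55  0.66 -0.8 ] w 0.0279 j6 -0.842
[ 0.55289 -0.13398] -0.115
t 9.03 pos [ 0.5529 -0.134   0.239 ] F [ 0.62  1.14 -0.79] w 0.0276 j6 -0.665
[ 0.55292 -0.13394] -0.093
t 9.32 pos [ 0.5529 -0.134   0.239 ] F [ 0.6   1.02 -1.21] w 0.0276 j6 -0.488
[ 0.55294 -0.1339 ] -0.103
t 9.62 pos [ 0.553  -0.1339  0.239 ] F [ 1.33  0.69 -2.45] w 0.0274 j6 -0.31
[ 0.55299 -0.13387] -0.117
t 9.91 pos [ 0.553  -0.1339  0.239 ] F [ 1.09  0.51 -2.93] w 0.0277 j6 -0.133
[ 0.55304 -0.13385] -0.133
t 10.2 pos [ 0.553  -0.1339  0.2389] F [ 1.75 -0.2  -2.77] w 0.0274 j6 0.045
[ 0.55311 -0.13386] -0.085
t 10.49 pos [ 0.5531 -0.1339  0.2389] F [ 2.52 -0.06 -3.64] w 0.0275 j6 0.222
[ 0.55321 -0.13386] -0.092
t 10.78 pos [ 0.5532 -0.1339  0.2389] F [ 2.22 -0.24 -4.02] w 0.0277 j6 0.4
[ 0.5533  -0.13387] -0.126
t 11.07 pos [ 0.5532 -0.134   0.2389] F [ 1.45 -1.49 -4.34] w 0.0279 j6 0.577
[ 0.55335 -0.13393] -0.084
t 11.37 pos [ 0.5533 -0.134   0.239 ] F [ 1.15 -2.6  -3.94] w 0.0271 j6 0.755
[ 0.5534  -0.13403] -0.083
```

View pics/v1.png

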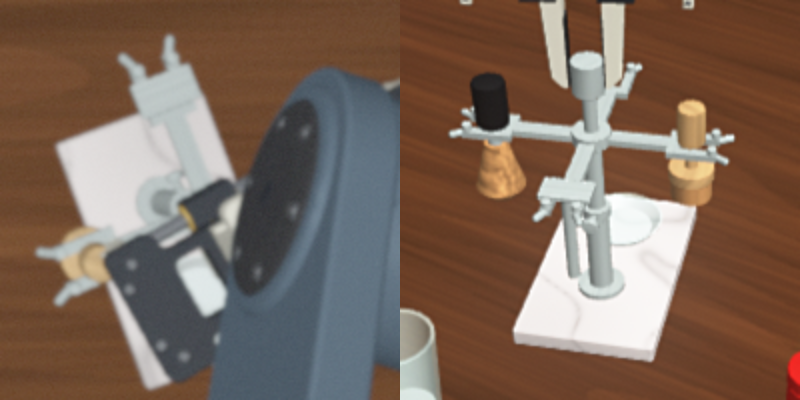

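The view shows that the knob turned with the grip. The empty fork now points towards the dish. I release, go above the brush, and look at both.

```bash
python3 - <<'E'
from h import *
command_gripper(.06,20); o=ok(); p=o['eef_pos']
robot.move_l([p[0],p[1],.33],feed=.15)
robot.reach([.537,.19,.28],quat(np.radians(45))); ok()
p,d=snap('top','top2'); s,ds=snap('scene','scene2')
w,r=forks(p,d); a=np.degrees(np.arctan2(w[:,1]-AX[1],w[:,0]-AX[0])); a=(a+360)%360
q0=(a>160)&(a<240)
for lo,hi in((.04,.065),(.085,.1),(.1,.118)):
    q=q0&(r>lo)&(r<hi); print(lo,'az',((a[q].min()+a[q].max())/2).round(1),'z',np.median(w[q,2]).round(4),q.sum(),'target 199.4')
W=cloud('top',d); m=(abs(W[...,2]-.02)<.006); m[:225]=0;m[400:]=0;m[:,:330]=0;m[:,500:]=0
print('foot',cv2.minAreaRect(W[m][:,:2].astype(np.float32)*1000))
k=W[280:330,400:450]; k=k[k[...,2]>.253]; print('knob',(k.min(0)+k.max(0))/2)
b=cloud('scene',ds)[225:305,412:452].reshape(-1,3); b=b[(b[:,2]>.07)&(b[:,2]<.13)&(np.hypot(b[:,0]-.537,b[:,1]-.19)<.025)]
A=np.c_[2*b[:,:2],np.ones(len(b))]; x=np.linalg.lstsq(A,(b[:,:2]**2).sum(1),rcond=None)[0]; print('handle circle fit scene',x[:2],'r',np.sqrt(x[2]+x[0]**2+x[1]**2),b[:,2].max(),len(b))
cv2.imwrite('pics/v2.png',cv2.hconcat([cv2.resize(p[220:400,330:510,::-1],(400,400)),cv2.resize(s[180:340,320:480,::-1],(400,400))]))
E
```

```text
t 12.19 pos [ 0.5534 -0.1339  0.239 ] F [0.61 0.33 0.58] w 0.06 j6 0.763
t 14.19 pos [0.5372 0.1894 0.2797] F [-0.42  0.29 -0.27] w 0.0602 j6 -0.526
0.04 az 201.7 z 0.1891 221 target 199.4
0.085 az 201.0 z 0.1893 157 target 199.4
0.1 az 200.8 z 0.19 140 target 199.4
foot ((520.7547607421875, -147.13241577148438), (215.22811889648438, 130.31654357910156), 19.224689483642578)
knob [ 0.55201356 -0.13596096  0.25806871]
handle circle fit scene [0.54259213 0.19542891] r 0.01197409221962321 0.1249768474915844 626
```

View pics/v2.png

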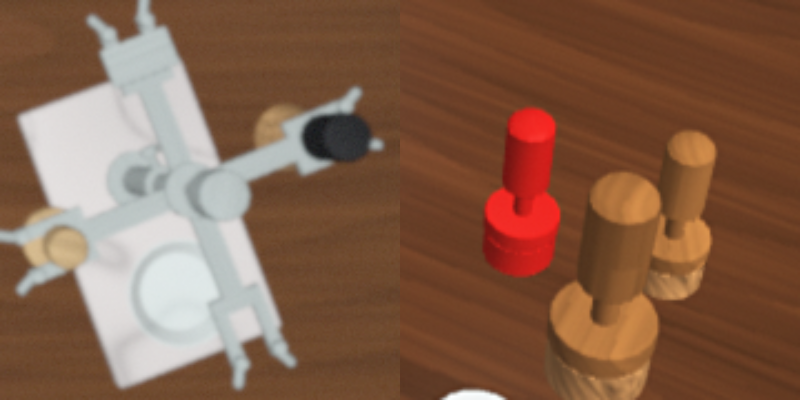

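```bash
python3 - <<'E'
from h import *
B=[.5385,.1917]
robot.move_l([*B,.16],feed=.15)
robot.move_l([*B,.086],feed=.08); ok()
command_gripper(.038,5); ok()
command_gripper(.02,8); robot.wait(.2); ok()
robot.move_l([*B,.092],feed=.03); robot.wait(.3); ok()
E
```

```text
t 16.32 pos [0.5388 0.1918 0.0865] F [-0.14  0.06  0.6 ] w 0.0601 j6 -0.525
t 16.91 pos [0.5385 0.1917 0.086 ] F [-0.21 -0.92 -0.36] w 0.0379 j6 -0.525
t 17.39 pos [0.5385 0.1917 0.086 ] F [-0.22  0.11  0.  ] w 0.0317 j6 -0.525
t 18.04 pos [0.5384 0.1917 0.0919] F [-0.16 -0.25 -2.64] w 0.0315 j6 -0.525
```

```bash
cat >> h.py <<'E'
A=np.array([.5532,-.1340]); AZ=np.radians(200.2); U=np.array([np.cos(AZ),np.sin(AZ)]); Q=quat(AZ-np.pi/2)
def at(r,z,lat=0): return [*(A+r*U+lat*np.array([-U[1],U[0]])),z]
E
python3 - <<'E'
from h import *
p=robot.get_obs()['eef_pos']
robot.move_l([p[0],p[1],.29],feed=.2)
robot.reach([.42,.15,.30],Q)
robot.reach(at(.165,.26),Q)
robot.move_l(at(.160,.2215),feed=.1); robot.wait(.2); ok()
s,ds=snap('scene','scene3'); p,d=snap('top','top3')
cv2.imwrite('pics/v3.png',cv2.hconcat([cv2.resize(s[80:230,180:330,::-1],(400,400)),cv2.resize(p[230:430,330:530,::-1],(400,400))]))
W=cloud('scene',ds); 
print(proj('scene',at(.16,.2015)),proj('scene',at(.16,.26)))
u,v=proj('scene',at(.16,.24)).astype(int); b=W[v-40:v+60,u-40:u+40].reshape(-1,3)
b=b[(np.hypot(*(b[:,:2]-np.array(at(.16,0)[:2])).T)<.045)]
for z in np.arange(.13,.28,.01):
    q=b[abs(b[:,2]-z)<.005]
    if len(q)>3:
        e=(q[:,:2]-A)@np.c_[U,[-U[1],U[0]]]; print(round(z,3),len(q),'r',e[:,0].min().round(4),e[:,0].max().round(4),'lat',e[:,1].min().round(4),e[:,1].max().round(4))
E
```

```text
t 22.3 pos [ 0.4033 -0.1894  0.2221] F [-0.11  0.45 -0.92] w 0.0317 j6 -2.467
[274.75232204  92.21004133] [273.67713536  62.73335168]
0.14 80 r 0.134 0.1636 lat -0.0263 0.0212
0.15 88 r 0.1327 0.1596 lat -0.0254 0.0205
0.16 89 r 0.1339 0.1596 lat -0.0265 0.0222
0.17 248 r 0.1335 0.1917 lat -0.0267 0.0237
0.18 93 r 0.1359 0.1788 lat -0.023 0.0215
0.19 34 r 0.1509 0.16 lat -0.0068 0.0051
0.2 33 r 0.144 0.1598 lat -0.0162 0.0109
0.21 83 r 0.1415 0.1615 lat -0.0161 0.0135
0.22 102 r 0.1413 0.1606 lat -0.0242 0.0228
0.23 163 r 0.1411 0.1636 lat -0.0313 0.0297
0.24 178 r 0.1426 0.1637 lat -0.0316 0.0295
0.25 209 r 0.1425 0.1745 lat -0.0323 0.0316
0.26 183 r 0.1463 0.1708 lat -0.0331 0.032
0.27 112 r 0.1445 0.166 lat -0.0339 0.0315
0.28 129 r 0.1424 0.1671 lat -0.0341 0.0323
```

View pics/v3.png

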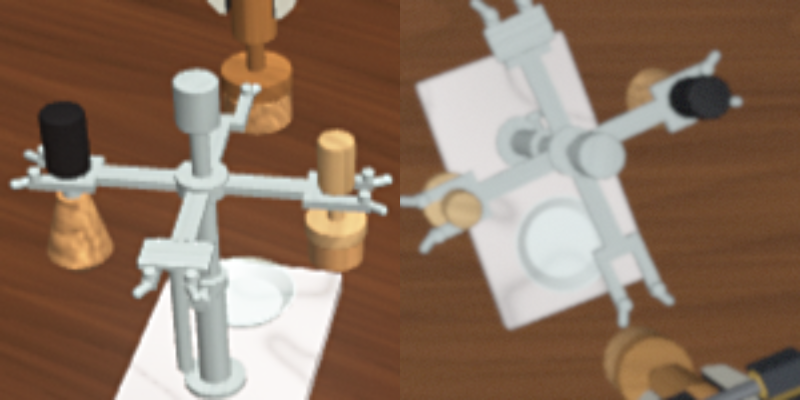

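```bash
python3 - <<'E'
from h import *
N=np.array([-U[1],U[0]])
for n in('scene','top'):
    W=cloud(n,np.load(f'pics/{n}3.npz')['d']); e=np.stack([(W[...,:2]-A)@U,(W[...,:2]-A)@N,W[...,2]],-1).reshape(-1,3)
    k=e[(np.hypot(e[:,0],e[:,1])<.03)&(e[:,2]>.235)&(e[:,2]<.256 if n=='scene' else e[:,2]>.253)&(e[:,2]<.27)]
    print(n,'knob r',k[:,0].min().round(4),k[:,0].max().round(4),'lat',k[:,1].min().round(4),k[:,1].max().round(4),'z',np.median(k[:,2]))
    for lo,hi in((.04,.065),(.075,.09),(.09,.1),(.1,.108),(.11,.12)):
        q=e[(e[:,0]>lo)&(e[:,0]<hi)&(abs(e[:,1])<.03)&(abs(e[:,2]-.19)<.008)]
        if len(q): print(' fork',lo,len(q),'lat',q[:,1].min().round(4),q[:,1].max().round(4),'inner',q[q[:,1]<0,1].max().round(4),q[q[:,1]>0,1].min().round(4),'z',np.median(q[:,2]).round(4))
    q=e[(abs(e[:,0]-.16)<.05)&(abs(e[:,1])<.04)&(abs(e[:,2]-.175)<.006)]
    if len(q): print(' head top r',q[:,0].min(),q[:,0].max(),'lat',q[:,1].min(),q[:,1].max(),'z',np.median(q[:,2]),len(q))
E
```

```text
scene knob r -0.0186 0.0145 lat -0.0148 0.0134 z 0.24640547859879855
 fork 0.04 50 lat -0.0129 0.0067 inner -0.0002 0.0004 z 0.1872
 fork 0.075 25 lat -0.0125 0.0022 inner -0.0016 0.0022 z 0.1866Traceback (most recent call last):
  File "<stdin>", line 9, in <module>
    return umr_minimum(a, axis, None, out, keepdims, initial, where)
ValueError: zero-size array to reduction operation minimum which has no identity
```

```bash
python3 - <<'E'
from h import *
N=np.array([-U[1],U[0]])
for n in('top',):
    W=cloud(n,np.load(f'pics/{n}3.npz')['d']); e=np.stack([(W[...,:2]-A)@U,(W[...,:2]-A)@N,W[...,2]],-1).reshape(-1,3)
    k=e[(np.hypot(e[:,0],e[:,1])<.03)&(e[:,2]>.253)&(e[:,2]<.27)]
    print(n,'knob r',k[:,0].min().round(4),k[:,0].max().round(4),'lat',k[:,1].min().round(4),k[:,1].max().round(4))
    for lo,hi in((.03,.06),(.082,.09),(.09,.1),(.1,.108),(.11,.12)):
        q=e[(e[:,0]>lo)&(e[:,0]<hi)&(abs(e[:,1])<.03)&(abs(e[:,2]-.19)<.01)]
        print(' fork',lo,len(q),'lat',q[:,1].min().round(4),q[:,1].max().round(4),'inner',q[q[:,1]<0,1].max().round(4),q[q[:,1]>0,1].min().round(4),'z',np.median(q[:,2]).round(4))
    for z in(.15,.16,.17,.175,.2,.21):
        q=e[(abs(e[:,0]-.15)<.05)&(abs(e[:,1])<.04)&(abs(e[:,2]-z)<.005)&(e[:,0]>.123)]
        if len(q): print(z,' r',q[:,0].min(),q[:,0].max(),'lat',q[:,1].min(),q[:,1].max(),len(q))
E
```

```text
top knob r -0.0117 0.0152 lat -0.0123 0.0147
 fork 0.03 258 lat -0.0039 0.0113 inner -0.0 0.0001 z 0.1888
 fork 0.082 87 lat -0.0102 0.0231 inner -0.0016 0.0142 z 0.1887
 fork 0.09 105 lat -0.0098 0.023 inner -0.0016 0.0143 z 0.1889
 fork 0.1 100 lat -0.0091 0.024 inner -0.0011 0.0153 z 0.1923
 fork 0.11 61 lat -0.0114 0.027 inner -0.0046 0.0192 z 0.1886
0.15  r 0.13837493111120974 0.17055805092115758 lat -0.023691558494872793 0.018824381692592797 90
0.16  r 0.13785393926075268 0.16652157882415727 lat -0.024133998482459156 0.02017818808998414 65
0.17  r 0.13731055389967914 0.17887673042650837 lat -0.024914476018719996 0.026990411605351844 222
0.175  r 0.13731055389967914 0.17887673042650837 lat -0.025137749975925373 0.026990411605351844 689
0.2  r 0.14812056670723128 0.1578470442306426 lat -0.013215037200552485 0.0023522980965050917 8
0.21  r 0.14709267913126894 0.15825696495854527 lat -0.014092968976731698 0.014100905722705719 63
```

```bash
python3 - <<'E'
from h import *
N=np.array([-U[1],U[0]])
def go(f):
    W=cloud('top',np.load(f'pics/{f}.npz')['d']); e=np.stack([(W[...,:2]-A)@U,(W[...,:2]-A)@N,W[...,2]],-1).reshape(-1,3)
    k=e[(np.hypot(e[:,0],e[:,1])<.03)&(e[:,2]>.253)&(e[:,2]<.27)]
    print(f,'knob',((k.min(0)+k.max(0))/2).round(4))
    for r in np.arange(.03,.12,.01):
        q=e[(abs(e[:,0]-r)<.004)&(abs(e[:,1])<.035)&(abs(e[:,2]-.1885)<.003)]
        s=np.sort(q[:,1]); g=np.argmax(np.diff(s)); print(round(r,3),'mid',((s[0]+s[-1])/2).round(4),'w',(s[-1]-s[0]).round(4),'gap',s[g].round(4),s[g+1].round(4))
    m=(abs(W[...,2]-.02)<.006); m[:225]=0;m[400:]=0;m[:,:330]=0;m[:,500:]=0
    print('foot',cv2.minAreaRect(W[m][:,:2].astype(np.float32)*1000))
go('top2'); go('top3')
robot.wait(.1);snap('top','top4'); go('top4')
E
```

```text
top2 knob [0.0018 0.0011 0.2581]
0.03 mid 0.0013 w 0.0141 gap 0.0046 0.0053
0.04 mid 0.0018 w 0.0141 gap 0.0021 0.0027
0.05 mid 0.0019 w 0.0139 gap 0.0046 0.0053
0.06 mid 0.0017 w 0.0148 gap -0.0015 -0.0006
0.07 mid 0.0018 w 0.0325 gap -0.0069 -0.006
0.08 mid 0.0019 w 0.033 gap -0.0051 -0.0033
0.09 mid 0.0019 w 0.0329 gap -0.0064 0.0101
0.1 mid 0.0022 w 0.0333 gap -0.0063 0.01
0.11 mid 0.0017 w 0.0352 gap -0.0106 0.0105
foot ((520.7547607421875, -147.13241577148438), (215.22811889648438, 130.31654357910156), 19.224689483642578)
top3 knob [0.0017 0.0012 0.2575]
0.03 mid 0.003 w 0.0144 gap 0.0044 0.0053
0.04 mid 0.0036 w 0.014 gap -0.0002 0.0004
0.05 mid 0.0041 w 0.0143 gap 0.0092 0.0099
0.06 mid 0.0046 w 0.0139 gap 0.0039 0.0045
0.07 mid 0.0056 w 0.0331 gap 0.0208 0.0216
0.08 mid 0.006 w 0.0328 gap 0.0053 0.0067
0.09 mid 0.0067 w 0.0328 gap -0.0016 0.0143
0.1 mid 0.0071 w 0.0325 gap -0.0011 0.0148
0.11 mid 0.0083 w 0.0349 gap -0.0046 0.016
foot ((520.9295043945312, -147.2797088623047), (215.05859375, 130.75204467773438), 19.134685516357422)
top4 knob [0.0016 0.0013 0.2573]
0.03 mid 0.003 w 0.0141 gap -0.0028 -0.0021
0.04 mid 0.0036 w 0.0141 gap 0.0096 0.0102
0.05 mid 0.004 w 0.0144 gap 0.0082 0.009
0.06 mid 0.0046 w 0.0145 gap 0.0031 0.0037
0.07 mid 0.0053 w 0.0321 gap -0.0051 -0.0041
0.08 mid 0.0058 w 0.033 gap 0.0065 0.0083
0.09 mid 0.0066 w 0.0324 gap -0.0018 0.0146
0.1 mid 0.0071 w 0.033 gap -0.0009 0.0151
0.11 mid 0.0084 w 0.0347 gap -0.0048 0.0155
foot ((520.6375732421875, -147.27748107910156), (215.53286743164062, 130.57369995117188), 19.169034957885742)
```

Between the two looks something brushed the carousel, turning it about 3°. The fork is now at azimuth 203.6°, about 0.075 rad off front, which is still within tolerance. I'll insert along the fork's present line.

```bash
sed -i 's/np.radians(200.2)/np.radians(203.55)/' h.py; python3 - <<'E'
from h import *
robot.move_l(at(.160,.2215),Q,feed=.03); robot.wait(.2); o=ok(); f0=o['force']
for r in [.14,.13,.12,.11,.10,.093,.0885,.0842]:
    robot.move_l(at(r,.2215),feed=.04); robot.wait(.1); o=ok(); df=o['force']-f0
    if np.hypot(*df[:2])>4 or abs(df[2])>4: print('STOP',df); break
p,d=snap('top','top5'); s,ds=snap('scene','scene5')
cv2.imwrite('pics/v5.png',cv2.hconcat([cv2.resize(s[80:230,180:330,::-1],(400,400)),cv2.resize(p[230:430,330:530,::-1],(400,400))]))
E
```

```text
t 23.21 pos [ 0.4065 -0.1978  0.2215] F [-0.91  0.41 -1.07] w 0.0318 j6 -2.538
t 23.96 pos [ 0.4248 -0.19    0.2215] F [-0.36 -0.02 -1.28] w 0.0317 j6 -2.502
t 24.46 pos [ 0.434  -0.1859  0.2215] F [-1.08  0.02 -0.53] w 0.0317 j6 -2.485
t 24.96 pos [ 0.4432 -0.1819  0.2214] F [-1.01 -0.95 -0.96] w 0.032 j6 -2.469
t 25.46 pos [ 0.4523 -0.1779  0.2214] F [ 0.53 -0.13 -0.57] w 0.0319 j6 -2.452
t 25.96 pos [ 0.4615 -0.1739  0.2215] F [-0.65 -0.18 -0.44] w 0.0317 j6 -2.437
t 26.38 pos [ 0.4679 -0.1711  0.2215] F [-0.03 -0.81 -0.75] w 0.0317 j6 -2.426
t 26.75 pos [ 0.4721 -0.1693  0.2215] F [-0.59 -0.22 -1.01] w 0.0316 j6 -2.419
t 27.11 pos [ 0.476  -0.1676  0.2215] F [ 0.2  -0.28 -0.46] w 0.0317 j6 -2.413
```

View pics/v5.png

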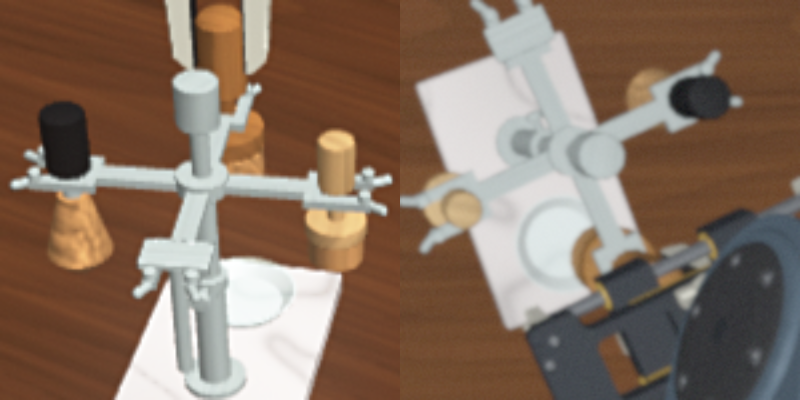

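The brush neck is inside the fork slot with no contact force, and the handle is visible at (222,60) in the crop. I lower it in small steps and watch for when contact comes.

```bash
python3 - <<'E'
from h import *
N=np.array([-U[1],U[0]])
W=cloud('scene',np.load('pics/scene5.npz')['d']); e=np.stack([(W[...,:2]-A)@U,(W[...,:2]-A)@N,W[...,2]],-1).reshape(-1,3)
q=e[(abs(e[:,2]-.225)<.015)&(abs(e[:,1])<.008)&(e[:,0]>.05)&(e[:,0]<.12)]; print('handle near face r',np.percentile(q[:,0],[2,20,50]).round(4))
def fz(): 
    v=[]
    for _ in range(6): robot.wait(.04); v.append(robot.get_obs()['force'])
    return np.mean(v,0)
f0=fz(); print(f0.round(2)); z=.2215; 
while z>.204:
    z-=.002 if z>.213 else .001
    robot.move_l(at(.0842,z),feed=.02); f=fz(); print(round(z,4),(f-f0).round(2))
    if f[2]-f0[2]>.6 or np.hypot(*(f-f0)[:2])>3: break
E
```

```text
handle near face r [0.0658 0.0687 0.07  ]
[-0.01  0.24 -1.36]
0.2195 [ 0.16 -0.44  0.7 ]
```

```bash
python3 - <<'E'
from h import *
def fz(n=8): 
    v=[]
    for _ in range(n): robot.wait(.04); v.append(robot.get_obs()['force'])
    return np.mean(v,0)
f0=np.array([-.3,0,-1.]); z=robot.get_obs()['eef_pos'][2]
while z>.204:
    z-=.0015 if z>.2125 else .0005
    robot.move_l(at(.0842,z),feed=.02); f=fz(4); d=f-f0; print(round(z,4),d.round(2))
    if d[2]>1 or np.hypot(*d[:2])>2: 
        d=fz(12)-f0; print(' again',d.round(2))
        if d[2]>1 or np.hypot(*d[:2])>2: break
ok()
E
```

```text
0.218 [ 0.05 -0.49  0.43]
0.2165 [ 0.22 -0.44  0.25]
0.215 [0.33 0.01 0.34]
0.2135 [0.3  0.24 0.16]
0.212 [ 0.56 -0.12  0.24]
0.2115 [0.07 0.24 0.42]
0.211 [ 0.09 -0.42  0.28]
0.2105 [0.73 0.2  0.42]
0.21 [ 0.47 -0.17  0.34]
0.2095 [0.57 0.38 0.57]
0.209 [0.17 0.48 0.23]
0.2085 [-0.08 -0.17  0.01]
0.208 [-0.78  0.62  4.6 ]
 again [-0.99  0.61  5.75]
t 33.88 pos [ 0.4761 -0.1677  0.2082] F [-1.48  0.56  4.93] w 0.0323 j6 -2.413
```

Contact came at TCP 0.208, so the shoulder is at 0.188. That matches the fork face and is below the stub tops at 0.195. I ease the load, release and check.

```bash
python3 - <<'E'
from h import *
robot.move_l(at(.0842,.2082),feed=.01); robot.wait(.2); ok()
command_gripper(.036,5); robot.wait(.2); ok()
command_gripper(.06); robot.wait(.2); ok()
robot.move_l(at(.0842,.34),feed=.1)
robot.reach([.30,.30,.34],quat(np.radians(60))); robot.wait(.5); ok()
p,d=snap('top','top6'); s,ds=snap('scene','scene6')
cv2.imwrite('pics/v6.png',cv2.hconcat([cv2.resize(s[80:230,180:330,::-1],(400,400)),cv2.resize(p[230:430,330:530,::-1],(400,400))]))
W=cloud('top',d)
R0=np.array([np.cos(YAW),np.sin(YAW)]); C=np.array([.5520,-.1360])
e=np.stack([(W[...,:2]-C)@R0,(W[...,:2]-C)@np.array([-R0[1],R0[0]]),W[...,2]],-1).reshape(-1,3)
q=e[(abs(e[:,0]+.086)<.04)&(abs(e[:,1])<.04)&(e[:,2]>.236)&(e[:,2]<.256)]; print('handle top in stand frame',((q.min(0)+q.max(0))/2).round(4),np.ptp(q,axis=0).round(3),'ztop',np.median(q[:,2]))
for x in(-.04,-.05,-.06):
    t=e[(abs(e[:,0]-x)<.004)&(abs(e[:,1])<.03)&(abs(e[:,2]-.1885)<.003)]; print('arm y',x,((t[:,1].min()+t[:,1].max())/2).round(4))
m=(abs(W[...,2]-.02)<.006); m[:225]=0;m[400:]=0;m[:,:330]=0;m[:,500:]=0
print('foot',cv2.minAreaRect(W[m][:,:2].astype(np.float32)*1000))
S=cloud('scene',ds); es=np.stack([(S[...,:2]-C)@R0,(S[...,:2]-C)@np.array([-R0[1],R0[0]]),S[...,2]],-1).reshape(-1,3)
for z in(.2,.215,.23,.242):
    q=es[(abs(es[:,2]-z)<.004)&(es[:,0]>-.13)&(es[:,0]<-.055)&(abs(es[:,1])<.035)]; print('scene',z,'x near',np.percentile(q[:,0],95).round(4),'y mid',((q[:,1].min()+q[:,1].max())/2).round(4),len(q))
E
```

```text
t 34.33 pos [ 0.4761 -0.1677  0.2082] F [0.43 0.59 3.18] w 0.0319 j6 -2.413
t 34.86 pos [ 0.476  -0.1676  0.2082] F [ 0.2  -0.73 -0.66] w 0.036 j6 -2.413
t 35.67 pos [ 0.476  -0.1677  0.2082] F [-0.2   0.94  0.22] w 0.06 j6 -2.413
t 39.46 pos [0.3  0.3  0.34] F [-0.23 -0.04  0.49] w 0.0596 j6 -0.372
handle top in stand frame [-0.0852 -0.0058  0.2421] [0.031 0.031 0.012] ztop 0.24400160618800815
arm y -0.04 -0.0029
arm y -0.05 -0.0035
arm y -0.06 -0.0044
foot ((520.806640625, -147.28460693359375), (215.1729278564453, 130.7729949951172), 19.179147720336914)
scene 0.2 x near -0.0667 y mid 0.0044 39
scene 0.215 x near -0.0666 y mid -0.0038 49
scene 0.23 x near -0.067 y mid -0.0032 73
scene 0.242 x near -0.0668 y mid -0.0028 139
```

View pics/v6.png

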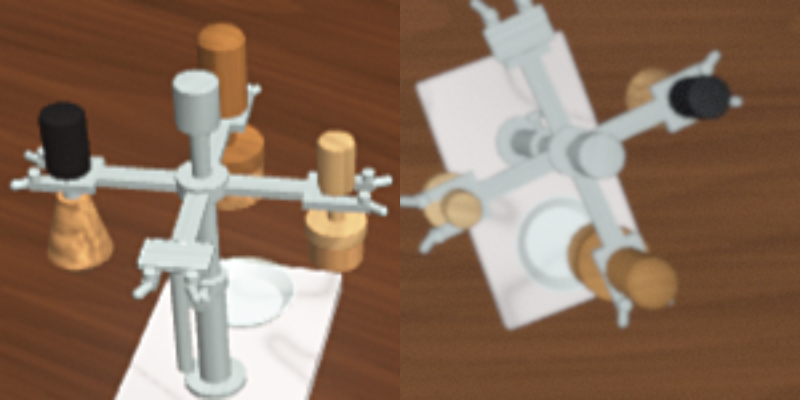

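The brush hangs upright in the fork with the gripper clear. The foot is where it started.

```bash
python3 -c "
from h import *
hand_in(); ok()"
```

```text
the job is handed in; nothing more can be done
the job is handed in; nothing more can be done
```

The brush is hanging upright in the empty fork over the drip dish, let go, and the job is handed in after about 40 s. I turned the carousel about 122° by gripping the knob. I then slid the small wooden brush's neck into the slot and lowered it until the fork carried it, with about 5–6 N at contact. I eased that to about 4 N before opening the gripper.

**Last checks:**
- **Brush position:** its axis is about 85 mm in front of the post and 6 mm sideways, so both are within limits. The handle's top is at about 0.244–0.248 m, which fits the shoulder resting on the fork face at about 0.188 m.
- **Upright:** the handle's near face is at the same distance at every height, so I see no tilt.
- **Stand:** the foot is within 1 mm of where it started.
- **Bystanders:** I did not measure the trimmer, jar and tumbler again at the end. The arm never worked near them.

**What disagreed:**
- The arm or the held brush touched the carousel on the approach and turned it about 3°. The fork ended about 0.07 rad from dead front, inside the 0.17 limit, and I left it there.
- The camera and touch estimates of the post axis differed by about 2 mm; I worked from the touch position.

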